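Push the earbud case through the sprung flap onto the charging plate

TASK

Put the black earbud case that sits on the runway of the cat-proof charging dock on to charge: push the orange self-closing flap open with one finger and, while that finger keeps it open, push the case through the doorway with the other finger until it lies wholly on the glass plate and clear of the flap, so that the flap shuts behind it. Slide the case only: never lift or tip it, and do not use the case itself to shove the flap open. Leave the spare earbud case, the lip balm tin and the key dish where they are.

Things in the scene. Friction and masses are not known exactly. Their poses are not given: they have to be found in the camera images.
- dock: Charging dock fixed on the console, open on top. Origin: console level, below the middle of the doorway; z up; +y is the way in (runway, doorway, glass plate), +x is towards the flap's hinge side. All mm below are in this frame. Plywood base: 8 thick, x -50 to +50, y -122 to +184
- runway (a point): on top of the base (z 8) at x -18, y -60: middle of the case's lane, which runs from x -43 to +7, y -120 to 0, between two dark rails that rise 8 above the base (5 thick, outside those x). Beside it, from x +12 to +43, is an empty lane for the finger that opens the flap
- doorway (a point): on top of the base (z 8) at x 0, y 0: middle of the doorway, from x -43 to +43, with no lintel; the flap closes it. A bay lies behind, y 0 to 184: clear side walls with inner faces at x -43 and +43, 6 thick, tops at z 42; a clear end stop with its face at y 178 spans only x -49 to +7, so the lane x +7 to +43 is open at its end. The bay is empty
- glass_center (a point): middle of the blue-green glass charging plate, flush with the top of the base (z 8), at x 0, y 132; the plate covers x -42 to +42, y 87 to 177
- flap (a joint): opening angle of the flap, rad: 0 shut, 1.5 fully open. Upright hinge at dock x +43, y 0 mm; it opens inwards only: the free edge swings from x -41 towards +y, then round towards the +x wall. Let go, a spring shuts it within about half a second: 0.03 N m shut, 0.07 N m fully open (a finger 20 mm from the hinge feels 2 to 4 N)
- flap_middle (a point): middle of the orange plastic flap panel, 25 mm above the console; the panel is 81 mm wide, 4 mm thick and reaches from 10 to 40 mm above the console; the x axis runs along the panel towards the hinge. Its free edge sweeps a radius of 84 mm about the hinge
- earbud_case_center (a point): centre (half-way up) of the black earbud case on the runway: a rounded block 44 mm wide (dock x) by 48 mm long (dock y) by 24 mm high, about 55 g; it stands on the dock's base, so this point is 20 mm above the console. Its axes start about parallel to the dock's
- earbud_case: the same case; origin at the centre of its underside
- spare_case_center (a point): bystander: centre of an identical black earbud case that stands on the console beside the dock
- balm_tin: bystander: round pink lip balm tin on the console, 42 mm across, 19 mm high; origin at the centre of its underside
- key_dish: bystander: round stainless key dish on the console, 92 mm across the rim, 20 mm high; origin at the centre of its underside
There are look-alikes about, which are no part of the job. What is shaped like the earbud_case but brown or turquoise is not meant.

How it is judged (in metres and radians):
On the way, in this order (a step that is already met when the one before it is completed fails the run):
1. a finger has pushed the flap at least 0.6 rad open while the middle of the case is still outside the doorway (value of joint flap above 0.6 rad and contact force between the fingers and flap above 0.05 N and y of earbud_case_center in the frame of dock below -0.008 m).
2. the middle of the case passes the doorway while a finger keeps the flap at least 0.6 rad open and a finger pushes the case (value of joint flap above 0.6 rad and contact force between the fingers and flap above 0.05 N and y of earbud_case_center in the frame of dock above 0 m and contact force between the fingers and earbud_case above 0.02 N).
At the end, for the whole second after the job is handed in: The earbud case lies flat and still on the glass plate (its middle between 109 and 160 mm past the doorway and within 30 mm of the middle of the bay sideways), and the flap has shut behind it (less than 0.06 rad open) (y of earbud_case_center in the frame of dock between 0.109 and 0.16 m and x of earbud_case_center in the frame of dock between -0.03 and 0.03 m and z of earbud_case_center in the frame of dock between 0.016 and 0.024 m and angle between earbud_case's own z axis and vertical below 0.1 rad and linear speed of earbud_case below 0.01 m/s and value of joint flap below 0.06 rad); the robot touches nothing.
It fails at once if the case is lifted more than 7 mm or tipped more than 0.4 rad (z of earbud_case_center in the frame of dock above 0.027 m or angle between earbud_case's own z axis and vertical above 0.4 rad).
It fails at once if the case itself pushes the flap (more than 0.4 N between them before its middle has passed the doorway) (contact force between earbud_case and flap above 0.4 N and y of earbud_case_center in the frame of dock below 0 m).
It fails at once if a bystander is moved more than 10 mm (distance of any of spare_case_center, balm_tin, key_dish from where it was at the start of the episode above 0.01 m).
It also fails if it takes over 37 s, if anything falls off the work surface, if the arm or the gripper's body presses on something with over 40 N, if the wrist force passes 120 N, or if a joint passes its speed limit or range.

ROBOT

A 7-joint arm with a two-finger parallel gripper is mounted at the origin on the work surface. World frame = base frame: x ahead of the robot, y to its left, z up, the work surface at z = 0. Lengths are in mm, angles in degrees, forces in N, time in s.
With the tool pointing down it reaches from about 400 to 850 mm from the base axis. Payload 10.4 kg.
Tool frame: the origin (TCP) lies on the centre line of the jaws, within the pads' length; the fingertips stand 11 mm ahead of it and the grasp point (between the pads) lies 8 mm behind it (robot.finger_overhang is the distance from the TCP to the fingertips, in mm); z points along the fingers, y is the direction in which the jaws open and shut (so a half turn about z gives the same grasp; the last joint's range is limited). The gripper opens to 85 mm and grips with 20 to 120 N. Pads are 22 mm wide; open, the fingers measure 114 mm over their backs; the gripper's body (76 mm by 85 mm) begins 54 mm behind the grasp point. The pads swing forward as they close: fully open they stand 13 mm farther back than shut.
Start: joints at [-73.258, 19.034, -3.707, 83.658, 1.238, 77.344, -5.071], TCP at [193.503, 594.312, 242.338] pointing down, gripper open.
Joint ranges: [-148.97, 148.97], [-28.65, 121.19], [-84.17, 76.75], [9.2, 138.47], [-72.65, 252.65], [3.7, 117.97], [-149.18, 149.18]. Speed limits (degrees/s): [127.2, 127.2, 159.86, 159.86, 180, 180, 180].

INTERFACE

Orientations are given as a 3x3 rotation matrix whose columns are the frame's x, y, z axes.
In Python, from cell import sensors, imaging, robot gives the robot as it stands. The module is installed in compiled form; this text tells all that it offers.
- The arm moves only by the tool move_arm, never from a script. Its argument "commands" is a list of rows, each a list of 7 numbers: the turn, a rotation vector about the tool's x, y, z in rad, then the shift along the tool's x, y, z in m, then the closure in counts, from 0 (fully open) to 255 (shut). In form: [[ax, ay, az, tx, ty, tz, fingers], ...]. A call has 1 to 10 rows; each row shifts and turns the commanded pose from where the row before left it, along the tool's axes as they then stand; what a row does not reach is not made up. A row lasts 1/12 s, in which the tool goes at most 41.7 mm and 7.16 degrees, less where a joint would pass 70% of its speed; a pose out of reach is approached as far as the arm can. A call is refused whole if a number of a shift passes 0.0417 or a number of a turn 0.125, either way. A call with a gripper value outside its range is refused whole. The fingers move at their own pace and stop on an object; "grip_force" is the grip in N (left out, the last holds). Time passes only in rows, so rows that do not move let the fingers close. It gives the time, the measured TCP pose, the force and the opening at its end, in the units of the state.
- sensors.get_obs(): the state, without advancing time (a new reading comes with each control period).
- imaging.camera(name): name is "side" or "top"; returns a dict with "image" (400x640x3 uint8, red, green, blue), "camera_matrix" (3x3 intrinsics, pixels), "R" (3x3) and "t" (3): a world point X has camera coordinates R X + t. Camera axes: x right, y down, z forward; pixel columns grow to the right and rows downward; lengths in mm; the calibration is good to about 2 mm. A picture is of the moment at which its call begins. There is no depth.
- robot.sign_off(): hands the job in, once; it reports no verdict.
The state is a dict: "t": time; "joint_pos": joint angles; "joint_velocities": joint speeds; "joint_torque": joint torques, N m; "position": TCP position; "tcp_rot": TCP orientation; "ft_force": force on the tool from outside, world axes, zero at the start; "torque": the same for the moment, N m; "width": finger opening in mm.
Only numpy, scipy, OpenCV 4.12 (cv2) and the standard library are available. Lean on these libraries where they do the work, as an engineer would, in place of code of your own. Each camera call takes 0.05 s, during which the arm holds its last target.

## Working session

There is one attempt and no reset: what is moved stays moved. The work goes in short steps, Python scripts to look and compute and a tool call to move; the robot and the scene stay as the last step left them, time stands still between calls to the robot, and variables do not carry over. Pictures are saved under pics/ and viewed, and the job is handed in when it is done.

Besides the shell and the picture viewer there is one more tool, called as name(argument=value, ...) on one line, values as JSON. move_arm: Moves the arm, as the interface text tells. Its arguments: {"type":"object","properties":{"commands":{"type":"array","items":{"type":"array","items":{"type":"number"}}},"grip_force":{"type":"number"}},"required":["commands"]}

```bash
mkdir -p pics
python3 - <<'E'
from cell import sensors, imaging, robot
import cv2,numpy as np
o=sensors.get_obs()
for k,v in o.items(): print(k,np.round(v,3).tolist())
for n in("side","top"):
    c=imaging.camera(n); cv2.imwrite(f"pics/{n}0.png",c["image"][:,:,::-1]); print(n,c["camera_matrix"],c["R"],c["t"])
E
```

```text
t 0.0
joint_pos [-73.259, 19.071, -3.708, 83.705, 1.24, 77.344, -5.071]
joint_velocities [0.012, -0.131, 0.096, 0.004, 0.006, 0.054, -0.039]
joint_torque [0.0, -62.545, 0.05, -39.16, 0.016, 0.01, 0.0]
position [193.407, 593.948, 241.537]
tcp_rot [[-0.951, 0.31, -0.0], [0.31, 0.951, -0.001], [-0.0, -0.001, -1.0]]
ft_force [0.025, -0.006, -0.898]
torque [-0.027, -0.018, 0.011]
width 85.333
side [[431.67521226   0.         324.47464835]
 [  0.         431.67521226 201.35613303]
 [  0.           0.           1.        ]] [[-0.99298898 -0.11764158 -0.01154778]
 [-0.08363822  0.76826999 -0.63463837]
 [ 0.08353167 -0.62922307 -0.77272297]] [575.37054367  95.57069934 733.00591547]
top [[361.55189946   0.         324.4904729 ]
 [  0.         361.55189946 197.5598871 ]
 [  0.           0.           1.        ]] [[-0.00553814 -0.99971266  0.02332207]
 [-0.99449263  0.00306526 -0.10476172]
 [ 0.10466013 -0.02377381 -0.99422385]] [  3.08188717 569.21112176 650.5165424 ]
```

View pics/side0.png

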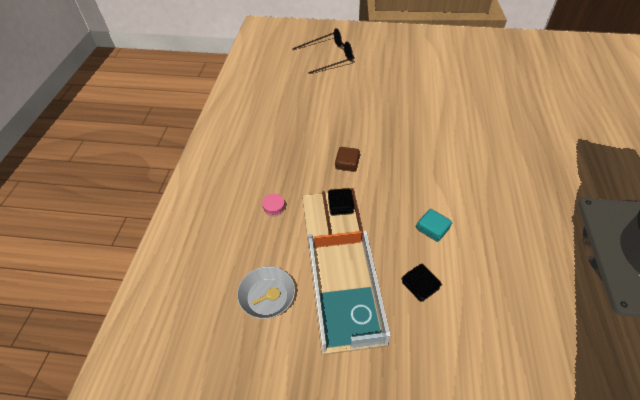

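View pics/top0.png

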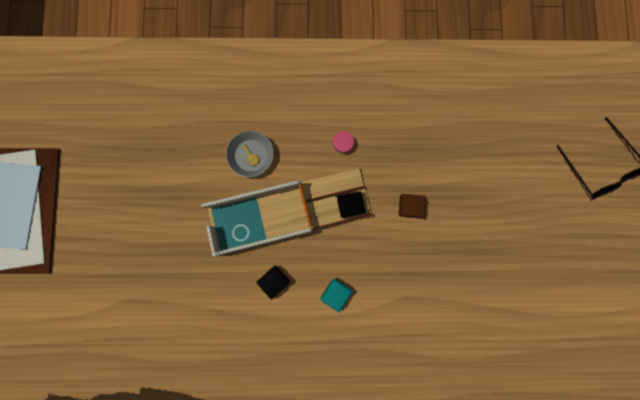

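The black case on the runway (top image px 351,205; side image 341,201) fits the description. The other black block (top 274,282) stands on the console, so it is the spare. The brown one (413,206) and the turquoise one (337,295) are look-alikes. I'll confirm with an enlarged crop.

Run:
```python
import cv2
t=cv2.imread("pics/top0.png"); s=cv2.imread("pics/side0.png")
cv2.imwrite("pics/topz.png",cv2.resize(t[150:270,195:395],None,fx=4,fy=4,interpolation=cv2.INTER_CUBIC))
cv2.imwrite("pics/sidez.png",cv2.resize(s[180:360,280:410],None,fx=3.3,fy=3.3,interpolation=cv2.INTER_CUBIC))
```

```text
(no output)
```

View pics/topz.png

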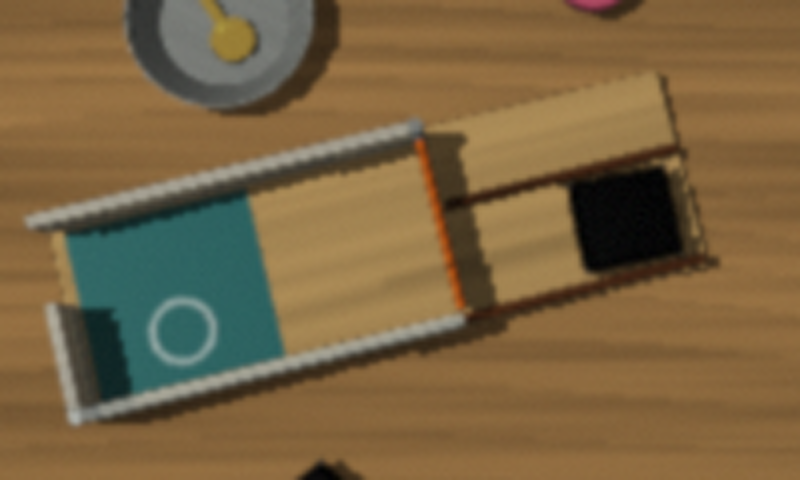

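View pics/sidez.png

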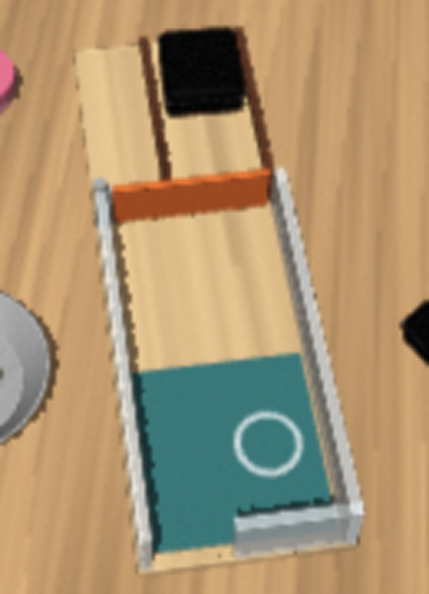

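The crops confirm it: the case is in the left lane by the far end, and the flap (orange) is shut. Next, fit the dock pose.

```bash
cat > h.py <<'E'
import numpy as np,cv2
from scipy.optimize import least_squares
K={"side":np.array([[431.67521226,0,324.47464835],[0,431.67521226,201.35613303],[0,0,1]]),
"top":np.array([[361.55189946,0,324.4904729],[0,361.55189946,197.5598871],[0,0,1]])}
R={"side":np.array([[-0.99298898,-0.11764158,-0.01154778],[-0.08363822,0.76826999,-0.63463837],[0.08353167,-0.62922307,-0.77272297]]),
"top":np.array([[-0.00553814,-0.99971266,0.02332207],[-0.99449263,0.00306526,-0.10476172],[0.10466013,-0.02377381,-0.99422385]])}
T={"side":np.array([575.37054367,95.57069934,733.00591547]),"top":np.array([3.08188717,569.21112176,650.5165424])}
def proj(n,X):
    c=R[n]@np.asarray(X,float)+T[n]; p=K[n]@c; return p[:2]/p[2]
def unproj(n,uv,z):
    d=R[n].T@np.linalg.solve(K[n],[uv[0],uv[1],1.]); C=-R[n].T@T[n]
    return C+d*(z-C[2])/d[2]
def d2w(p,P):
    c,s=np.cos(p[2]),np.sin(p[2]); return np.array([p[0]+c*P[0]-s*P[1],p[1]+s*P[0]+c*P[1],P[2]])
def w2d(p,X):
    c,s=np.cos(p[2]),np.sin(p[2]); a,b=X[0]-p[0],X[1]-p[1]; return np.array([c*a+s*b,-s*a+c*b,X[2]])
E
python3 - <<'E'
from h import *
tz=lambda u,v:(195+u/4-.4,150+v/4-.4); sz=lambda u,v:(280+u/3.3-.35,180+v/3.3-.35)
obs=[("top",(50,-122,8),tz(660,73)),("top",(49,0,42),tz(415,120)),("top",(-49,0,42),tz(467,318)),("top",(-49,184,42),tz(75,424)),("top",(49,184,42),tz(27,220)),("top",(-48,-120,16),tz(712,263)),
("side",(50,-122,8),sz(77,50)),("side",(42,87,8),sz(133,372)),("side",(-42,87,8),sz(302,353)),("side",(-49,184,42),sz(360,512)),("side",(50,184,8),sz(143,572))]
f=lambda p:np.concatenate([proj(n,d2w(p,P))-q for n,P,q in obs])
best=least_squares(f,[520,0,0.2],loss="soft_l1")
print(best.x,np.degrees(best.x[2]));print(np.round(f(best.x).reshape(-1,2),2))
p=best.x; np.save("dock.npy",p)
# case top corners (z=32) from top zoom
for n,q in [("top",tz(570,184)),("top",tz(664,168)),("top",tz(684,252)),("top",tz(590,272)),("side",sz(162,31)),("side",sz(242,29)),("side",sz(243,95)),("side",sz(166,100))]:
    print(n,np.round(w2d(p,unproj(n,q,32)),1))
print(-R["top"].T@T["top"])
for nm,q,z in [("spare",(274,282),24),("tin",(344,142),19),("dish",(250,155),20)]:
    X=unproj("top",q,z);print(nm,X,w2d(p,X))
E
```

```text
[5.52738681e+02 3.79629628e+01 2.43659338e-01] 13.960651706378568
[[-0.43 -0.36]
 [-0.3   0.69]
 [-0.46  2.64]
 [-1.48  1.38]
 [-1.09 -0.11]
 [-0.86  0.53]
 [-1.05 -1.2 ]
 [-0.98 -0.83]
 [-0.55 -1.26]
 [ 1.69 -0.71]
 [-1.65 -1.08]]
top [  4.6 -64.   32. ]
top [   1.1 -108.9   32. ]
top [ -39.5 -107.8   32. ]
top [-37.7 -62.7  32. ]
side [   0.5 -105.8   32. ]
side [ -44.  -101.2   32. ]
side [-36.7 -54.6  32. ]
side [  4.9 -56.7  32. ]
[498.01018753  16.80147822 706.31872144]
spare [413.33070047  94.61867202  24.        ] [-121.62159697   88.61513183   24.        ]
tin [678.96472034 -38.21253939  19.        ] [ 104.11977155 -104.37812653   19.        ]
dish [653.03044559 143.28149193  20.        ] [122.73798259  78.01165451  20.        ]
```

```bash
cat > ov.py <<'E'
from h import *
L=[]
def box(x0,x1,y0,y1,z0,z1,col):
    import itertools
    for z in(z0,z1):
        c=[(x0,y0,z),(x1,y0,z),(x1,y1,z),(x0,y1,z)]
        for i in range(4): L.append((c[i],c[(i+1)%4],col))
box(-50,50,-122,184,8,8,(0,255,0)); box(-42,42,87,177,8,8,(255,0,0))
box(-49,-43,0,184,42,42,(0,255,255)); box(43,49,0,184,42,42,(0,255,255)); box(-49,7,178,184,42,42,(0,255,255))
box(7,12,-120,0,16,16,(255,0,255));box(-48,-43,-120,0,16,16,(255,0,255))
def overlay(im,n,p,crop,k):
    x0,y0,x1,y1=crop
    z=cv2.resize(im[y0:y1,x0:x1],None,fx=k,fy=k,interpolation=cv2.INTER_CUBIC)
    for a,b,col in L:
        u=[tuple(int(round(v)) for v in (proj(n,d2w(p,q))-[x0,y0]+.5)*k) for q in(a,b)]
        cv2.line(z,u[0],u[1],col,1)
    return z
E
python3 - <<'E'
from ov import *
p=np.load("dock.npy")
cv2.imwrite("pics/ovt.png",overlay(cv2.imread("pics/top0.png"),"top",p,(195,150,395,270),4))
cv2.imwrite("pics/ovs.png",overlay(cv2.imread("pics/side0.png"),"side",p,(280,180,410,360),3.3))
E
```

```text
(no output)
```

View pics/ovt.png

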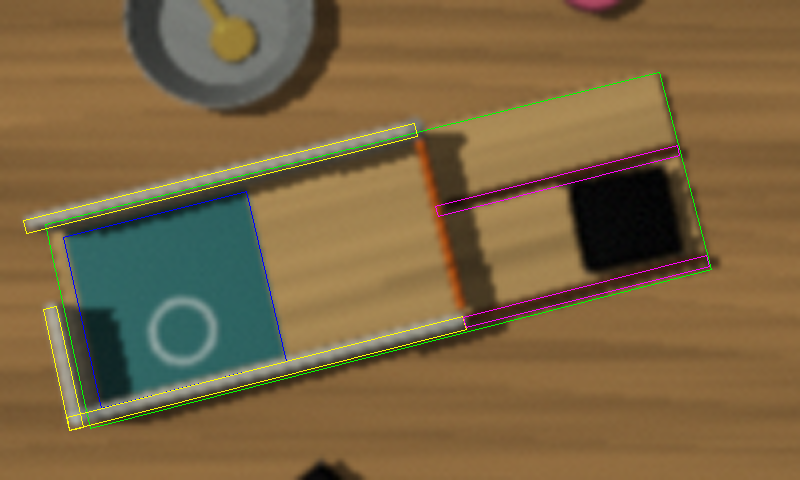

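View pics/ovs.png

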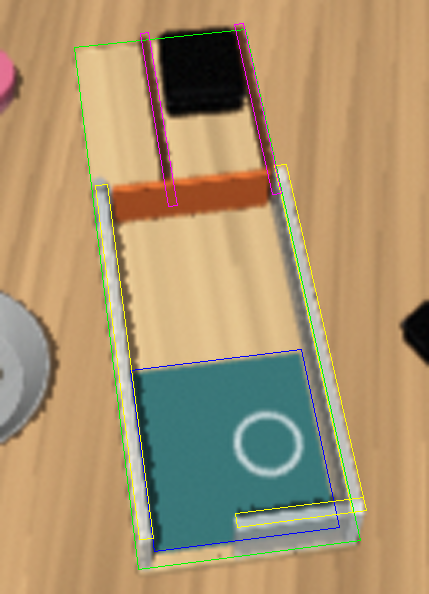

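```bash
cat > plan.py <<'E'
from h import *
from cell import sensors,robot
p=np.load("dock.npy")
def st():
    o=sensors.get_obs(); Rt=np.array(o["tcp_rot"]); P=np.array(o["position"])
    d=w2d(p,P); y=Rt[:,1]; x=Rt[:,0]
    print("t",round(o["t"],2),"dockTCP",np.round(d,1),"jaw angle dock",round(np.degrees(np.arctan2(y[1],y[0])-p[2]),2),"tilt z",np.round(Rt[:,2],3),"w",round(o["width"],1),"F",np.round(o["ft_force"],1),"overhang",robot.finger_overhang)
    return d,Rt,P
def go(target):  # dock target -> tool shift
    d,Rt,P=st(); print("tool shift mm",np.round(Rt.T@(d2w(p,target)-P),1))
E
python3 - <<'E'
from plan import *
go((4.7,-87,150)); d,Rt,P=st()
import math
a=-math.radians(69)+math.atan2(Rt[1,1],Rt[0,1])-p[2]; print("turn about tool z",a)
Rn=Rt@cv2.Rodrigues(np.array([0,0,a]))[0]
print(Rn, Rn.T@(d2w(p,(4.7,-87,150))-P))
E
```

```text
t 0.1 dockTCP [-214.6  626.3  241.6] jaw angle dock 58.0 tilt z [-0.    -0.001 -1.   ] w 85.1 F [ 0.8  0.4 -0.3] overhang 11.0
tool shift mm [-563.9 -488.6   92.2]
t 0.1 dockTCP [-214.6  626.3  241.6] jaw angle dock 58.0 tilt z [-0.    -0.001 -1.   ] w 85.1 F [ 0.8  0.4 -0.3] overhang 11.0
turn about tool z -0.1918996632461701
[[-9.92462181e-01  1.22550697e-01 -3.81865547e-04]
 [ 1.22551081e-01  9.92461436e-01 -1.23695968e-03]
 [ 2.27396559e-04 -1.27443374e-03 -9.99999162e-01]] [-460.36375964 -587.20914341   92.23757521]
```

move_arm(commands=[[0,0,-0.096,0,0,0,55],[0,0,-0.096,0,0,0,55],[0,0,0,-0.01,-0.013,0,55],[0,0,0,-0.023,-0.029,0,55],[0,0,0,-0.023,-0.029,0,55],[0,0,0,-0.023,-0.029,0,55],[0,0,0,-0.023,-0.029,0,55],[0,0,0,-0.023,-0.029,0,55],[0,0,0,-0.023,-0.029,0,55],[0,0,0,-0.023,-0.029,0,55]])

```text
t: 0.93
position: [337.3, 357.1, 242.1]
tcp_rot: [[-0.992, 0.123, -0.0], [0.123, 0.992, -0.0], [0.0, -0.0, -1.0]]
ft_force: [1.0, 0.4, -0.6]
width: 67.0
```

move_arm(commands=[[0,0,0,-0.023,-0.029,0,55],[0,0,0,-0.023,-0.029,0,55],[0,0,0,-0.023,-0.029,0,55],[0,0,0,-0.023,-0.029,0,55],[0,0,0,-0.023,-0.029,0,55],[0,0,0,-0.023,-0.029,0,55],[0,0,0,-0.023,-0.029,0.01,55],[0,0,0,-0.023,-0.029,0.02,55],[0,0,0,-0.023,-0.029,0.02,55],[0,0,0,-0.023,-0.029,0.02,55]])

```text
t: 1.77
position: [529.5, 42.3, 172.2]
tcp_rot: [[-0.993, 0.122, 0.001], [0.122, 0.993, 0.0], [-0.001, 0.0, -1.0]]
ft_force: [1.1, 0.9, -0.0]
width: 66.9
```

Run:
```python
from plan import *
go((4.7,-87,150))
```

```text
t 1.77 dockTCP [-21.5   9.8 172.2] jaw angle dock 69.02 tilt z [ 0.001  0.    -1.   ] w 66.9 F [ 1.1  0.9 -0. ] overhang 11.0
tool shift mm [-59.1 -81.   22.2]
```

move_arm(commands=[[0,0,0,-0.02,-0.027,0.007,55],[0,0,0,-0.02,-0.027,0.007,55],[0,0,0,-0.019,-0.027,0.008,55],[0,0,0,0,0,0.03,55],[0,0,0,0,0,0.03,55],[0,0,0,0,0,0,55],[0,0,0,0,0,0,55]])

```text
t: 2.35
position: [576.4, -43.6, 89.9]
tcp_rot: [[-0.992, 0.122, -0.004], [0.122, 0.992, -0.0], [0.004, -0.001, -1.0]]
ft_force: [1.2, -0.3, 1.1]
width: 66.8
```

```bash
cat > snap.py <<'E'
import sys
from cell import imaging
from ov import *
p=np.load("dock.npy")
def snap(tag,ov=False):
    t=imaging.camera("top")["image"][:,:,::-1].copy(); s=imaging.camera("side")["image"][:,:,::-1].copy()
    cv2.imwrite(f"pics/{tag}_traw.png",t); cv2.imwrite(f"pics/{tag}_sraw.png",s)
    a=cv2.resize(t[140:280,190:400],None,fx=2.4,fy=2.4,interpolation=cv2.INTER_CUBIC)
    b=cv2.resize(s[150:360,270:420],None,fx=2.0,fy=2.0,interpolation=cv2.INTER_CUBIC)
    H=max(a.shape[0],b.shape[0]); im=np.zeros((H,a.shape[1]+b.shape[1],3),np.uint8); im[:a.shape[0],:a.shape[1]]=a; im[:b.shape[0],a.shape[1]:]=b
    cv2.imwrite(f"pics/{tag}.png",im)
snap(sys.argv[1])
from plan import st
st()
E
python3 snap.py a1
```

```text
t 2.45 dockTCP [  5.2 -85.2  92.5] jaw angle dock 69.03 tilt z [ 0.002  0.    -1.   ] w 66.9 F [ 0.6 -0.1  0. ] overhang 11.0
```

View pics/a1.png

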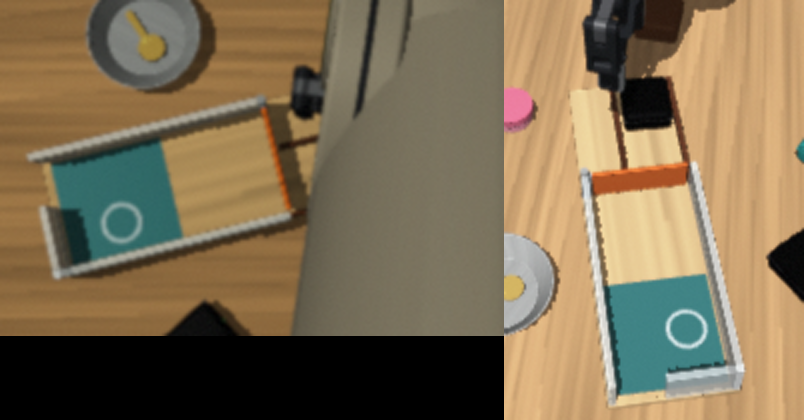

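```bash
cat > fov.py <<'E'
import sys
from h import *
from cell import sensors
def draw(tag,crop,k,out):
    o=sensors.get_obs(); Rt=np.array(o["tcp_rot"]);P=np.array(o["position"]);w=o["width"]
    im=cv2.imread(f"pics/{tag}_sraw.png"); x0,y0,x1,y1=crop
    z=cv2.resize(im[y0:y1,x0:x1],None,fx=k,fy=k,interpolation=cv2.INTER_CUBIC)
    for s,col in((1,(0,255,0)),(-1,(0,0,255))):
        q=[]
        for a,b in((-11,w/2),(11,w/2),(11,w/2+14.5),(-11,w/2+14.5)):
            q.append((proj("side",P+Rt@np.array([a,s*b,11.]))-[x0,y0]+.5)*k)
        cv2.polylines(z,[np.int32(np.round(q))],True,col,1)
    cv2.imwrite(out,z)
draw(sys.argv[1],(270,110,400,250),4,f"pics/{sys.argv[1]}_f.png")
E
python3 fov.py a1
```

```text
(no output)
```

View pics/a1_f.png

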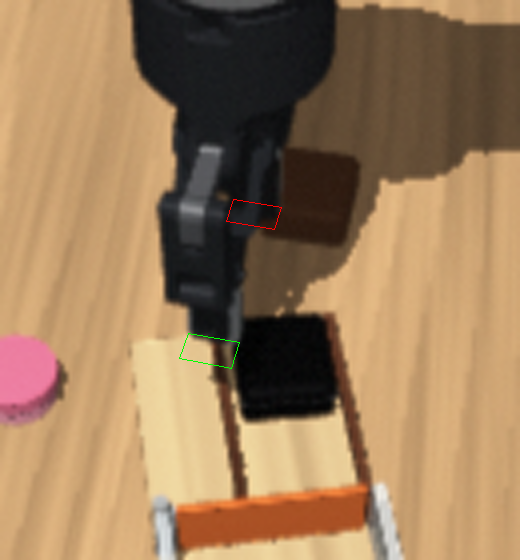

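```bash
python3 -c "
from plan import *
go((4.7,-92,35))"
```

```text
t 2.45 dockTCP [  5.2 -85.2  92.5] jaw angle dock 69.03 tilt z [ 0.002  0.    -1.   ] w 66.9 F [ 0.6 -0.1  0. ] overhang 11.0
tool shift mm [-1.9 -6.6 57.5]
```

move_arm(commands=[[0,0,0,-0.002,-0.0066,0,55],[0,0,0,0,0,0.02,55],[0,0,0,0,0,0.02,55],[0,0,0,0,0,0.0175,55],[0,0,0,0,0,0,55],[0,0,0,0,0,0,55]])

```text
t: 2.95
position: [579.1, -50.7, 34.3]
tcp_rot: [[-0.992, 0.122, 0.0], [0.122, 0.992, -0.0], [-0.0, -0.0, -1.0]]
ft_force: [0.7, 0.0, -0.1]
width: 66.8
```

```bash
python3 snap.py a2; python3 fov.py a2
```

```text
t 3.05 dockTCP [  5.  -92.6  35.3] jaw angle dock 69.0 tilt z [ 0.003  0.    -1.   ] w 66.8 F [-0.2  0.4 -0.3] overhang 11.0
```

View pics/a2_f.png

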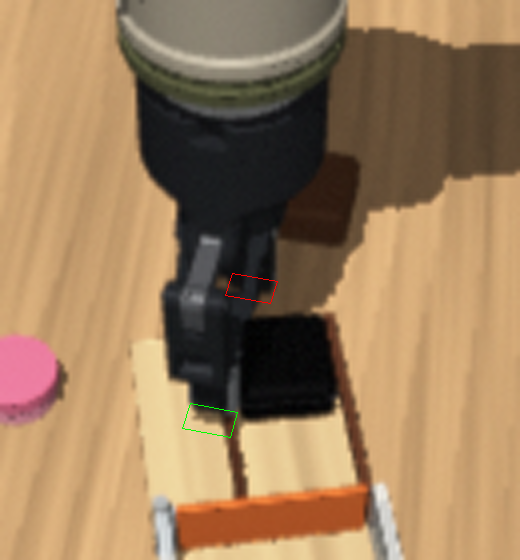

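move_arm(commands=[[0,0,0,0,0,0.007,55],[0,0,0,0,0,0.006,55],[0,0,0,0,0,0,55]])

```text
t: 3.3
position: [579.4, -50.4, 20.3]
tcp_rot: [[-0.992, 0.122, 0.001], [0.122, 0.992, 0.0], [-0.001, 0.0, -1.0]]
ft_force: [0.6, 0.1, 0.9]
width: 66.8
```

```bash
python3 snap.py a3; python3 fov.py a3
```

```text
t 3.4 dockTCP [  3.9 -92.1  20.3] jaw angle dock 69.01 tilt z [-0.  0. -1.] w 66.8 F [-0.7  0.  -0.6] overhang 11.0
```

View pics/a3_f.png

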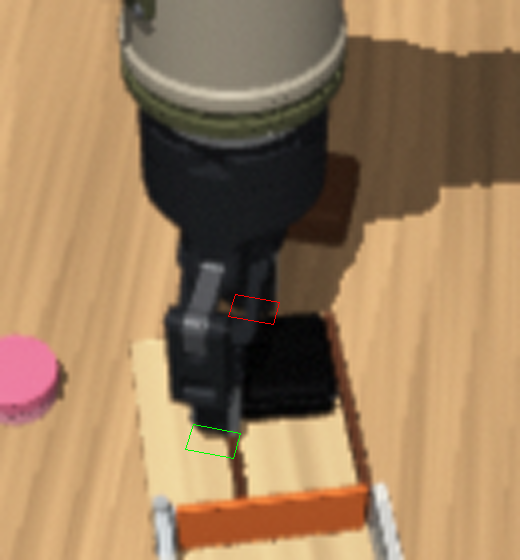

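move_arm(commands=[[0,0,0,0.0018,0.0047,0,55],[0,0,0,0.0018,0.0047,0,55],[0,0,0,0.0018,0.0047,0,55],[0,0,0,0.0018,0.0047,0,55],[0,0,0,0.0018,0.0047,0,55],[0,0,0,0.0018,0.0047,0,55],[0,0,0,0,0,0,55]])

```text
t: 3.98
position: [571.3, -19.5, 20.3]
tcp_rot: [[-0.993, 0.121, -0.0], [0.121, 0.993, 0.001], [0.0, 0.001, -1.0]]
ft_force: [0.1, 0.2, 0.5]
width: 66.7
```

```bash
python3 snap.py a4; python3 fov.py a4
```

```text
t 4.08 dockTCP [  4.  -61.5  20.4] jaw angle dock 69.04 tilt z [ 0.  0. -1.] w 66.9 F [ 0.5 -0.3 -0.8] overhang 11.0
```

View pics/a4_f.png

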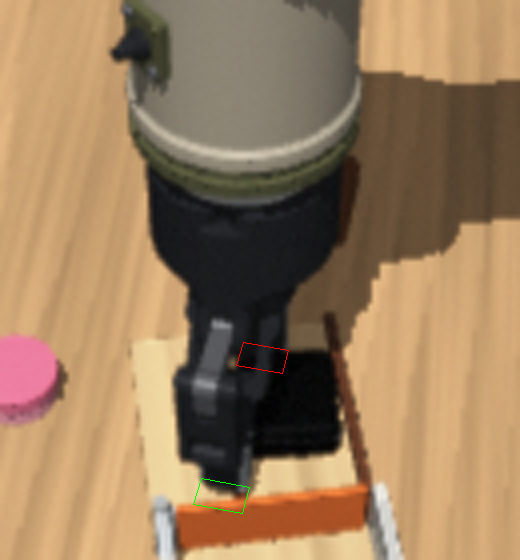

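View pics/a4.png

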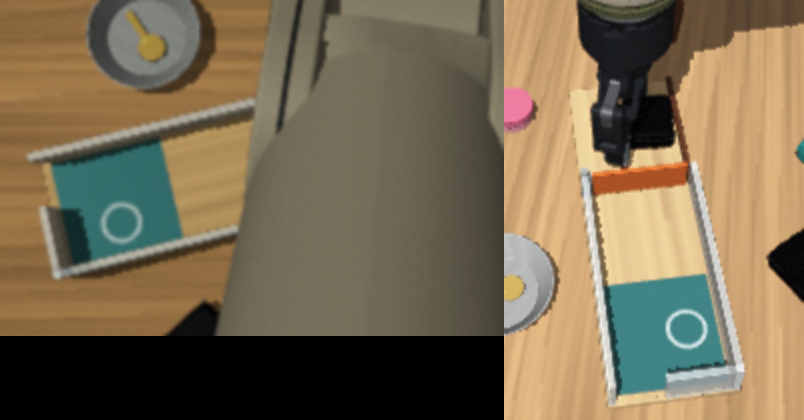

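```bash
python3 -c "
from plan import *
for u,v,z in((255,455,8),(338,450,8),(338,437,32),(330,352,32)):
    print(np.round(w2d(p,unproj('side',(270+u/4-.4,110+v/4-.4),z)),1))"
```

```text
[  0.4 -44.3   8. ]
[-37. -42.   8.]
[-34.2 -31.5  32. ]
[-38.8 -79.6  32. ]
```

move_arm(commands=[[0,0,0,0.0018,0.0047,0,55],[0,0,0,0.0018,0.0047,0,55],[0,0,0,0.0018,0.0047,0,55],[0,0,0,0.0018,0.0047,0,55],[0,0,0,0.0018,0.0047,0,55],[0,0,0,0.0018,0.0047,0,55],[0,0,0,0,0,0,55]])

```text
t: 4.67
position: [564.1, 9.2, 20.4]
tcp_rot: [[-0.993, 0.122, -0.0], [0.122, 0.993, 0.0], [0.0, 0.0, -1.0]]
ft_force: [0.3, -2.7, -0.2]
width: 67.4
```

```bash
python3 snap.py a5; python3 fov.py a5
```

```text
t 4.77 dockTCP [  3.8 -31.4  20.3] jaw angle dock 69.03 tilt z [-0.001  0.    -1.   ] w 67.0 F [-1.  -1.6  2.5] overhang 11.0
```

View pics/a5_f.png

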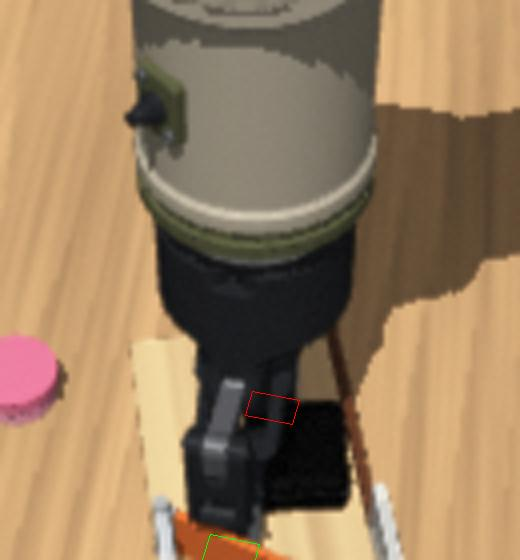

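```bash
sed -i 's/(270,110,400,250),4/(270,160,410,300),4/' fov.py; python3 fov.py a5
```

```text
(no output)
```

View pics/a5_f.png

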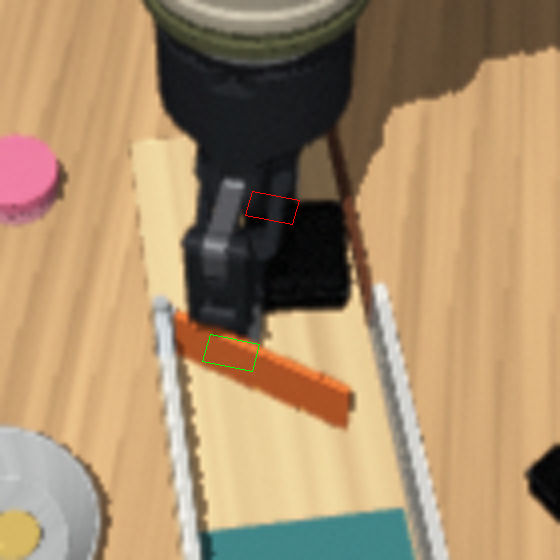

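move_arm(commands=[[0,0,0,0.0018,0.0047,0,55],[0,0,0,0.0018,0.0047,0,55],[0,0,0,0,0,0,55]])

```text
t: 5.02
position: [561.4, 19.1, 20.2]
tcp_rot: [[-0.993, 0.122, -0.001], [0.122, 0.993, 0.001], [0.001, 0.0, -1.0]]
ft_force: [-0.5, -2.6, 0.7]
width: 67.1
```

```bash
python3 snap.py a6; python3 fov.py a6
```

```text
t 5.12 dockTCP [  3.7 -20.9  20.2] jaw angle dock 69.05 tilt z [-0.001  0.001 -1.   ] w 67.1 F [-2.  -0.1 -0.3] overhang 11.0
```

View pics/a6_f.png

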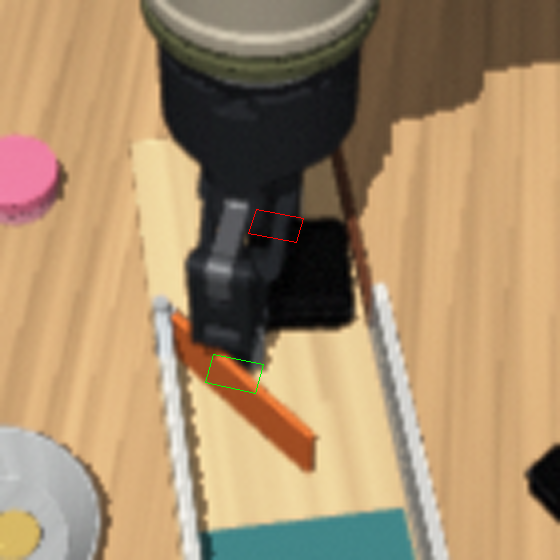

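```bash
cat > m.py <<'E'
from plan import *
import sys
def M(u,v,z): return w2d(p,unproj('side',(270+u/4-.4,160+v/4-.4),z))
def flap(u,v):
    d=M(u,v,40); print("flap",np.round(d,1),"deg",np.degrees(np.arctan2(d[1],43-d[0])).round(1))
E
python3 -c "
from m import *
flap(314,437); print(M(276,328,8),M(350,325,8),M(262,365,18))"
```

```text
flap [-6.9 70.5 40. ] deg 54.7
[-3.17029229 -3.93042412  8.        ] [-35.34456659  -1.19322638   8.        ] [ 6.53803278 20.50665011 18.        ]
```

move_arm(commands=[[0,0,0,0.0018,0.0047,0,55],[0,0,0,0.0018,0.0047,0,55],[0,0,0,0.0018,0.0047,0,55],[0,0,0,0,0,0,55]])

```text
t: 5.45
position: [557.8, 34.4, 20.2]
tcp_rot: [[-0.993, 0.121, -0.001], [0.121, 0.993, 0.001], [0.001, 0.001, -1.0]]
ft_force: [-1.9, 0.2, -0.0]
width: 66.8
```

```bash
python3 snap.py a7; python3 fov.py a7
```

```text
t 5.55 dockTCP [ 3.9 -5.5 20.2] jaw angle dock 69.08 tilt z [-0.001  0.001 -1.   ] w 66.9 F [-1.6 -0.4 -0. ] overhang 11.0
```

View pics/a7_f.png

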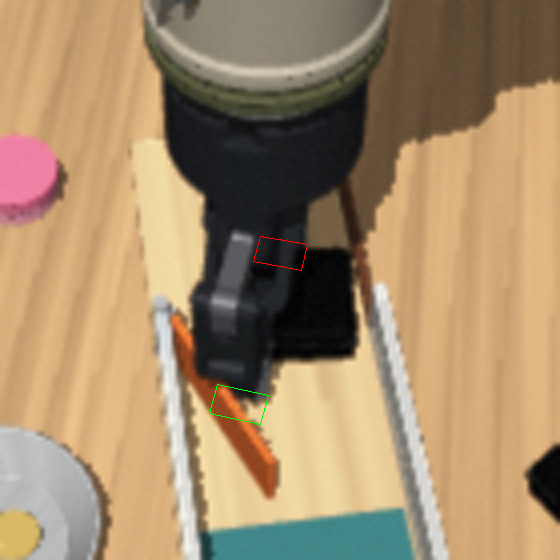

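move_arm(commands=[[0,0,0,0.0018,0.0047,0,55],[0,0,0,0.0018,0.0047,0,55],[0,0,0,0.0018,0.0047,0,55],[0,0,0,0.0018,0.0047,0,55],[0,0,0,0,0,0,55]])

```text
t: 5.97
position: [553.1, 53.8, 20.4]
tcp_rot: [[-0.993, 0.121, -0.0], [0.121, 0.993, 0.001], [0.0, 0.001, -1.0]]
ft_force: [-2.0, -0.8, 0.5]
width: 67.2
```

```bash
python3 snap.py a8; python3 fov.py a8
```

```text
t 6.07 dockTCP [ 4.  14.4 20.3] jaw angle dock 69.06 tilt z [-0.     0.001 -1.   ] w 67.3 F [-2.5 -0.3 -0.8] overhang 11.0
```

View pics/a8_f.png

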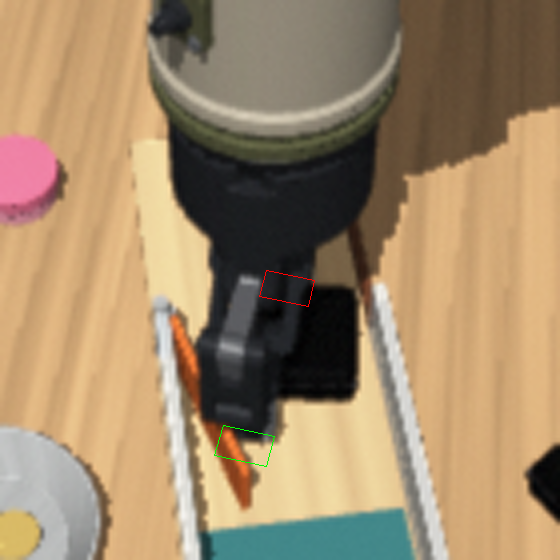

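move_arm(commands=[[0,0,0,0.0018,0.0047,0,55],[0,0,0,0.0018,0.0047,0,55],[0,0,0,0.0018,0.0047,0,55],[0,0,0,0.0018,0.0047,0,55],[0,0,0,0.0018,0.0047,0,55],[0,0,0,0.0018,0.0047,0,55],[0,0,0,0,0,0,55]])

```text
t: 6.65
position: [545.8, 83.0, 20.3]
tcp_rot: [[-0.993, 0.121, -0.0], [0.121, 0.993, 0.001], [0.0, 0.001, -1.0]]
ft_force: [-0.9, -0.0, 0.3]
width: 66.6
```

```bash
python3 snap.py a9; python3 fov.py a9
```

```text
t 6.75 dockTCP [ 4.  44.5 20.3] jaw angle dock 69.05 tilt z [-0.     0.001 -1.   ] w 67.1 F [-1.3  1.2  0.3] overhang 11.0
```

View pics/a9_f.png

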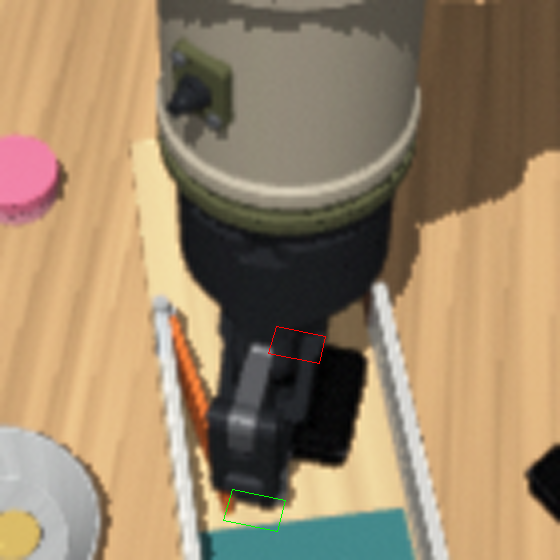

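move_arm(commands=[[0,0,0,0.0018,0.0047,0,55],[0,0,0,0.001,0.005,0,55],[0,0,0,0,0.0054,0,55],[0,0,0,0,0.0054,0,55],[0,0,0,0,0,0,55]])

```text
t: 7.17
position: [546.0, 103.8, 20.4]
tcp_rot: [[-0.993, 0.121, 0.0], [0.121, 0.993, 0.001], [-0.0, 0.001, -1.0]]
ft_force: [0.1, 0.5, 0.9]
width: 67.1
```

```bash
sed -i 's/(270,160,410,300),4/(270,190,410,330),4/' fov.py;  python3 snap.py b1; python3 fov.py b1
```

```text
t 7.27 dockTCP [ 9.  64.4 20.4] jaw angle dock 69.04 tilt z [ 0.  0. -1.] w 66.8 F [-0.3 -0.5  0.1] overhang 11.0
```

View pics/b1_f.png

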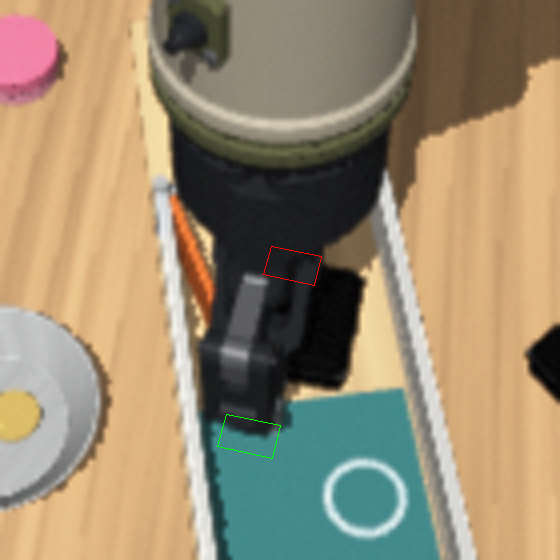

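```bash
python3 - <<'E'
from plan import *
def M(u,v,z): return np.round(w2d(p,unproj('side',(270+u/4-.4,190+v/4-.4),z)),1)
print("left-back top",M(360,272,32),"left-front top",M(343,365,32),"left-front bottom",M(340,387,8),"front-right bot",M(287,378,8))
E
python3 - <<'E'
import cv2
im=cv2.imread('pics/b1_sraw.png')[240:300,310:370]
im=cv2.convertScaleAbs(cv2.resize(im,None,fx=9,fy=9,interpolation=cv2.INTER_CUBIC),alpha=2.5,beta=20)
cv2.imwrite('pics/b1_z.png',im)
E
```

```text
left-back top [-29.8  47.6  32. ] left-front top [-15.7  88.6  32. ] left-front bottom [-16.1  85.4   8. ] front-right bot [ 4.5 78.5  8. ]
```

View pics/b1_z.png

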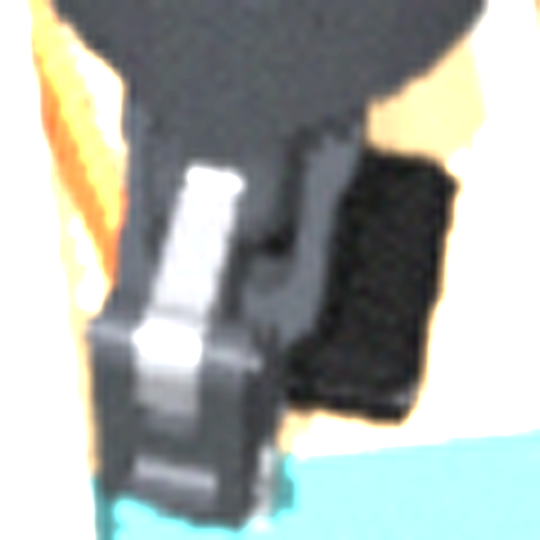

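Case has yawed about 20° clockwise (single corner contact). Its middle is well past the doorway, so I lift out and finish with both fingers flat on its back edge.

move_arm(commands=[[0,0,0,-0.0014,-0.0037,0,55],[0,0,0,0,0,-0.005,55],[0,0,0,0,0,-0.02,55],[0,0,0,0,0,-0.03,55],[0,0,0,0,0,-0.03,55],[0,0,0,0,0,-0.03,55],[0,0,0,0,0,-0.03,180],[0,0,0.12,-0.01,-0.03,-0.02,180],[0,0,0.12,-0.01,-0.03,0,180],[0,0,0.12,0,-0.03,0,180]])

```text
t: 8.1
position: [546.9, 5.8, 187.5]
tcp_rot: [[-0.883, 0.47, 0.005], [0.47, 0.883, 0.0], [-0.004, 0.002, -1.0]]
ft_force: [-0.7, -1.5, -0.9]
width: 25.2
```

```bash
python3 snap.py b2; sed 's/190,410,330/170,410,310/' fov.py >f2.py; python3 f2.py b2
```

```text
t 8.2 dockTCP [-17.2 -33.3 186.4] jaw angle dock 47.64 tilt z [ 0.001 -0.001 -1.   ] w 25.1 F [-0.1 -0.2 -0.8] overhang 11.0
```

View pics/b2_f.png

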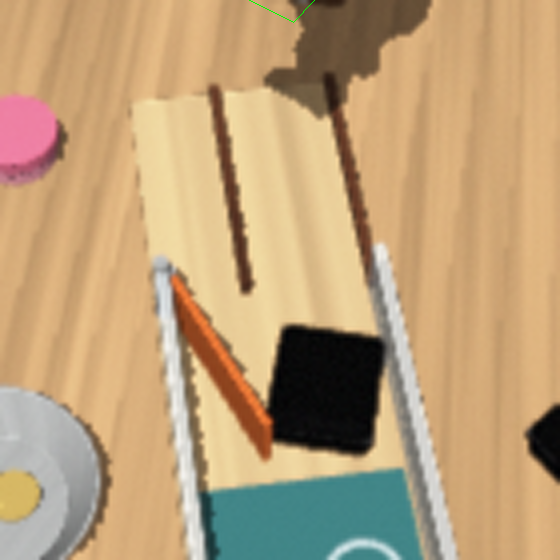

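View pics/b2.png

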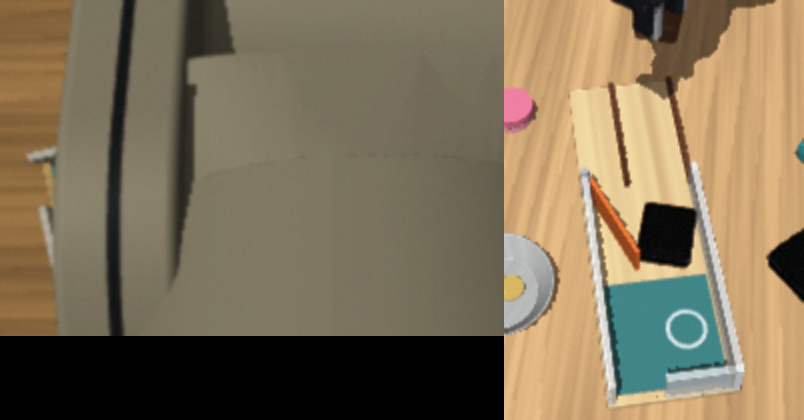

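Run:
```python
from plan import *
def M(u,v,z): return np.round(w2d(p,unproj('side',(270+u/4-.4,170+v/4-.4),z)),1)
print(M(285,324,32),M(385,335,32),M(372,438,32),M(272,425,32)," bottom",M(370,455,8),M(275,444,8))
print("flap tip",M(271,430,40))
from cell import sensors
print(np.round(sensors.get_obs()["joint_pos"],1))
```

```text
[-1.5 30.2 32. ] [-41.4  40.9  32. ] [-27.5  87.1  32. ] [10.6 76.2 32. ]  bottom [-29.   81.6   8. ] [ 8.4 71.6  8. ]
flap tip [12.  82.8 40. ]
[-33.5  11.7  32.4 101.9  -6.7  68.2  62.4]
```

move_arm(commands=[[0,0,0.1188,0,0,0,220],[0,0,0.1188,0,0,0,220],[0,0,0.1188,0,0,0,220],[0,0,0.1188,0,0,0,220],[0,0,0.1188,0,0,0,220],[0,0,0.1188,0,0,0,220],[0,0,0.1188,0,0,0,220],[0,0,0,0,0,0,220]])

```text
t: 8.87
position: [544.8, 7.7, 185.6]
tcp_rot: [[-0.249, 0.969, 0.0], [0.969, 0.249, 0.0], [0.0, 0.0, -1.0]]
ft_force: [1.3, -0.9, -0.5]
width: 11.8
```

```bash
python3 -c "
from plan import *
go((-15,0,70))
from cell import sensors
print(np.round(sensors.get_obs()['joint_pos'],1))"
```

```text
t 8.87 dockTCP [-15.  -27.4 185.6] jaw angle dock 0.43 tilt z [ 0.  0. -1.] w 11.8 F [ 1.3 -0.9 -0.5] overhang 11.0
tool shift mm [ 27.4   0.2 115.6]
[-38.7  12.5  37.8 102.1  -8.2  68.2  15.9]
```

move_arm(commands=[[0,0,0,0.012,0,0.03,220],[0,0,0,0.012,0,0.035,220],[0,0,0,0,0,0.035,220],[0,0,0,0,0,0.03,220],[0,0,0,0,0,0.01,220],[0,0,0,0,0,0.01,220],[0,0,0,0,0,0.006,220],[0,0,0,0,0,0,220]])

```text
t: 9.53
position: [539.1, 30.8, 29.6]
tcp_rot: [[-0.255, 0.967, 0.0], [0.967, 0.255, 0.0], [0.0, 0.0, -1.0]]
ft_force: [-0.9, -0.4, 0.6]
width: 11.6
```

```bash
python3 snap.py b3; sed 's/190,410,330/170,410,310/' fov.py >f2.py; python3 f2.py b3
```

```text
t 9.63 dockTCP [-14.4  -3.7  30.6] jaw angle dock 0.76 tilt z [ 0.002  0.001 -1.   ] w 11.8 F [0.2 0.8 0.4] overhang 11.0
```

View pics/b3_f.png

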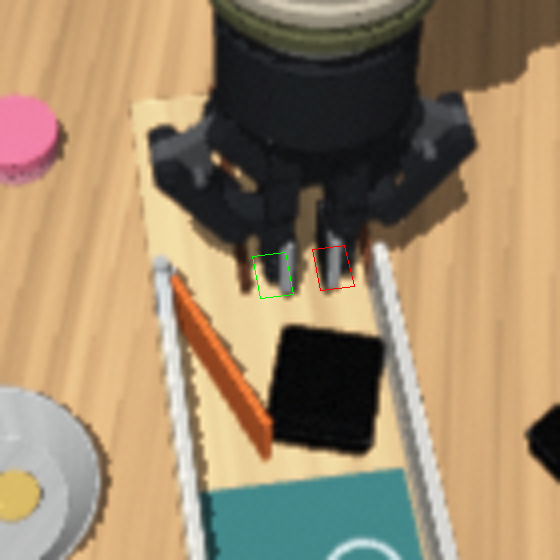

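move_arm(commands=[[0,0,0,0.006,0,0.001,220],[0,0,0,0.006,0,0.001,220],[0,0,0,0.006,0,0,220],[0,0,0,0.006,0,0,220],[0,0,0,0.006,0,0,220],[0,0,0,0.006,0,0,220],[0,0,0,0.006,0,0,220],[0,0,0,0,0,0,220]])

```text
t: 10.3
position: [528.0, 73.0, 27.5]
tcp_rot: [[-0.255, 0.967, 0.0], [0.967, 0.255, 0.0], [0.0, 0.0, -1.0]]
ft_force: [-0.8, 0.9, 0.5]
width: 11.7
```

```bash
python3 snap.py b4; python3 f2.py b4
```

```text
t 10.4 dockTCP [-16.   39.   27.3] jaw angle dock 0.77 tilt z [-0.  0. -1.] w 12.0 F [-0.3  0.3  0. ] overhang 11.0
```

View pics/b4_f.png

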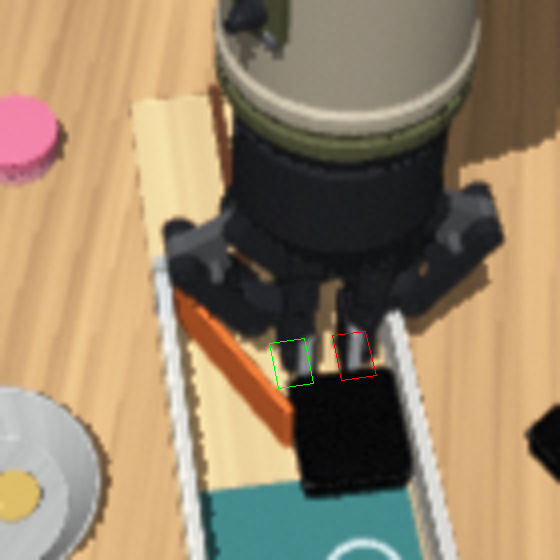

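move_arm(commands=[[0,0,0,0.006,0,0,220],[0,0,0,0.006,0,0,220],[0,0,0,0.006,0,0,220],[0,0,0,0.006,0,0,220],[0,0,0,0.006,0,0,220],[0,0,0,0.006,0,0,220],[0,0,0,0.006,0,0,220],[0,0,0,0.006,0,0,220],[0,0,0,0,0,0,220]])

```text
t: 11.15
position: [515.5, 119.8, 27.3]
tcp_rot: [[-0.255, 0.967, -0.0], [0.967, 0.255, 0.001], [0.001, -0.0, -1.0]]
ft_force: [-0.2, 0.1, 0.4]
width: 11.3
```

```bash
python3 snap.py b5; sed -i 's/170,410,310/220,410,360/' f2.py; python3 f2.py b5
```

```text
t 11.25 dockTCP [-16.5  87.   27.3] jaw angle dock 0.78 tilt z [-0.  0. -1.] w 11.8 F [-0.1  0.4 -0.6] overhang 11.0
```

View pics/b5_f.png

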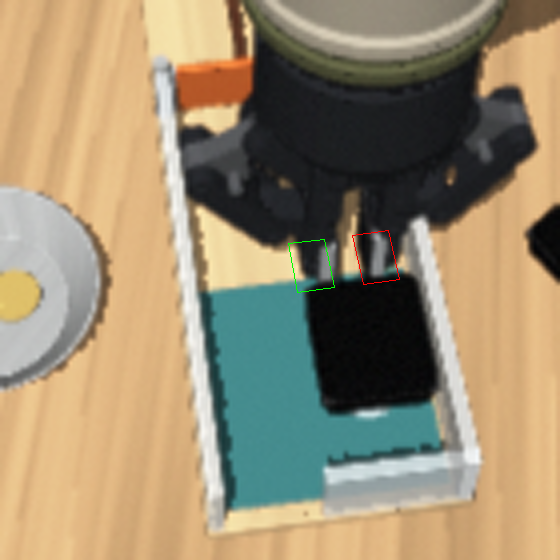

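move_arm(commands=[[0,0,0,0.004,0,0,220],[0,0,0,0.003,0,0,220],[0,0,0,0,0,0,220],[0,0,0,-0.004,0,0,220],[0,0,0,-0.002,0,0,220],[0,0,0,0,0,-0.005,220],[0,0,0,0,0,-0.02,220],[0,0,0,0,0,-0.03,220],[0,0,0,0,0,-0.04,220],[0,0,0,0,0,-0.04,220]])

```text
t: 12.08
position: [515.0, 118.1, 163.8]
tcp_rot: [[-0.253, 0.968, -0.001], [0.968, 0.253, -0.001], [-0.001, -0.001, -1.0]]
ft_force: [1.4, 1.1, 0.4]
width: 11.7
```

move_arm(commands=[[0,0,0,-0.04,0,0,220],[0,0,0,-0.04,0,0,220],[0,0,0,-0.04,0,0,220],[0,0,0,-0.04,0,0,220],[0,0,0,-0.04,0,0,220],[0,0,0,-0.04,0,0,220],[0,0,0,0,0,0,220],[0,0,0,0,0,0,220]])

```text
t: 12.75
position: [576.2, -116.9, 162.7]
tcp_rot: [[-0.248, 0.969, -0.0], [0.969, 0.248, -0.001], [-0.001, -0.0, -1.0]]
ft_force: [-0.5, 0.7, 0.8]
width: 11.6
```

```bash
python3 snap.py b6; python3 f2.py b6
```

```text
t 12.85 dockTCP [ -13.4 -152.1  162.4] jaw angle dock 0.72 tilt z [-0.     0.001 -1.   ] w 11.2 F [-0.3 -0.4 -0. ] overhang 11.0
```

View pics/b6_f.png

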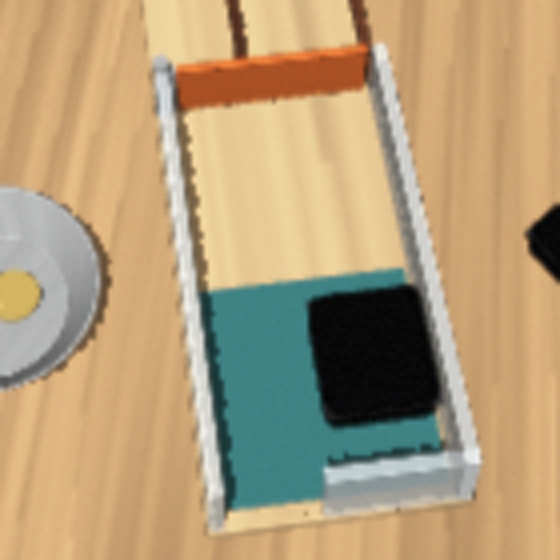

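View pics/b6_traw.png

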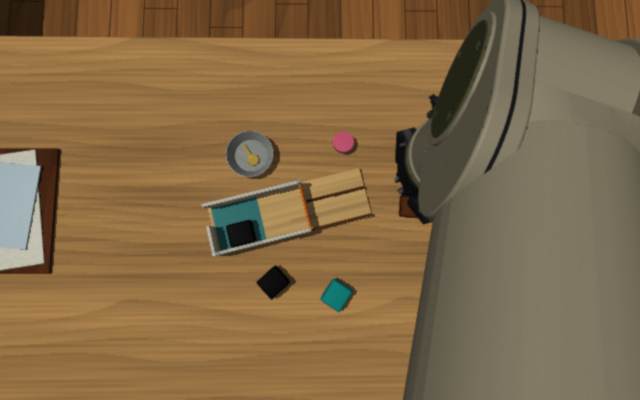

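View pics/b6_sraw.png

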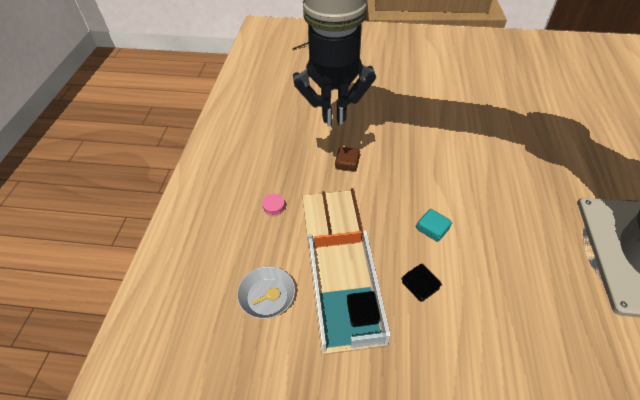

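Both views show the case wholly on the glass, at top px (241,233) and side px (363,309). The flap is shut and the bystanders are at their original pixels. One numeric check of the case position, then hand in.

Run:
```python
from plan import *
t=cv2.imread("pics/b6_traw.png"); s=cv2.imread("pics/b6_sraw.png")
for n,im,(a,b,c,d) in(("top",t,(224,218,260,250)),("side",s,(345,285,385,330))):
    m=(im[b:d,a:c].max(2)<28).astype(np.uint8); k,l,st_,ce=cv2.connectedComponentsWithStats(m); i=1+np.argmax(st_[1:,4])
    print(n,st_[i],np.round(w2d(p,unproj(n,ce[i]+[a,b],26)),1))
t0=cv2.imread("pics/top0.png")
for nm,(x,y) in dict(spare=(274,282),tin=(344,142),dish=(250,155)).items(): print(nm,cv2.absdiff(t,t0)[y-12:y+12,x-12:x+12].mean())
from cell import robot
robot.sign_off()
```

```text
top [  3   3  30  26 563] [-19.2 126.5  26. ]
side [  3   7  32  34 883] [-19.9 133.2  26. ]
spare 2.2731481481481484
tin 7.339699074074074
dish 8.392939814814815
the job is handed in; nothing more can be done
```

The earbud case is on the glass plate with the flap shut behind it, and the job was handed in at about 13 s of the 37 s limit.

**What I did:**
- With the jaws set diagonally, the leading finger swung the flap open. It stood at about 0.9 rad while the case's middle was still about 26 mm outside the doorway.
- The other finger then pushed the case through. The finger was still holding the flap at about 1.3 rad when the case's middle passed the doorway.
- The single-corner push turned the case about 20° inside the bay, so I lifted the gripper out. I turned the gripper and finished the push with both fingers flat on the case's back, which squared it up. During that change the spring-closed flap leaned on the side of the case, after its middle had passed the doorway.

**Last checks:**
- **Position:** the case is at dock x about -19 to -20 mm. Its y is 126 mm from the top camera and 133 mm from the side camera. They disagree by about 7 mm, but both are inside the limits and both put it wholly on the glass.
- **Flap and arm:** the flap looks shut in both views, and the arm is well clear of everything.
- **Bystanders:** the spare case, tin and dish look to be at their starting pixels. A pixel comparison showed small brightness differences at the tin and dish. I took these for the arm's shadow or image noise and did not look further.

The contact forces that are judged are not directly visible to me. I inferred them from the pictures and the wrist force, which stayed below about 4 N whenever I read it.

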